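Level the charm drying board with a wooden wedge

ROBOT

A 6-joint arm with a two-finger parallel gripper is mounted at the origin on the work surface. World frame = base frame: x ahead of the robot, y to its left, z up, the work surface at z = 0. Lengths are in m, angles in rad, forces in N, time in s.
With the tool pointing down it reaches from about 0.15 to 0.775 m from the base axis. Payload 6.1 kg.
Tool frame: the origin (TCP) lies at the very end of the fingers, on their centre line; the grasp point (between the pads) lies 19 mm behind it; z points along the fingers, y is the line along which they close (so a half turn about z gives the same grasp; the last joint's range is limited). The gripper opens to 85 mm and grips with 20 to 120 N. Pads are 22 mm wide; open, the fingers measure 114 mm over their backs; the gripper's body (76 mm by 85 mm) begins 54 mm behind the grasp point. The pads swing forward as they close: fully open they stand 13 mm farther back than shut.
Start: joints at [1.146, 0.126, -0.04, 1.405, 0, 1.571], TCP at [0.216, 0.478, 0.231] pointing down, gripper open.
Joint ranges: [-2.72, 2.72], [-0.95, 1.95], [-1.27, 1.35], [-1.78, 2.02], [-1.46, 1.47], [-3.14, 3.14]. Speed limits (rad/s): [2.39, 2.39, 3.01, 3.14, 3.14, 3.14].

INTERFACE

Orientations are given as [roll, pitch, yaw] about the fixed x, y, z axes, in that order (R = Rz(yaw) Ry(pitch) Rx(roll)).
In Python, from rig import r, eyes gives the robot as it stands.
- The arm moves only by the shell command python3 -m creep 'ROWS' [FORCE]. ROWS is a JSON object whose one key "motion" holds a list that holds one entry, the list of rows, each a list of 5 numbers: the finger opening in cm, from 0 to 8.54, then the shift along the tool's x, y, z in cm, then the turn about the tool's z in degrees. In form: {"motion": [[[claw, x, y, z, yaw], ...]]}. A call has 1 to 20 rows; each row is the pose to reach, as a shift and turn from the pose commanded when the call began, along the tool's axes at that moment; what a row does not reach only later rows make up. A row lasts 1/10 s, in which the tool goes at most 50 mm and 8.59 degrees, less where a joint would pass 70% of its speed; a pose out of reach is approached as far as the arm can. A call with a gripper value outside its range is refused whole. The fingers move at their own pace and stop on an object; FORCE is the grip in N (left out, the last holds). Time passes only in rows, so rows that repeat a pose let the fingers close. It gives the time, the measured TCP pose, the force, the opening and the grip force at its end, in the units of the state.
- r.observe(): the state, without advancing time (a new reading comes with each control period).
- eyes.snapshot(name): name is "scene" or "top" or "wrist"; returns a dict with "frame" (480x640x3 uint8, blue, green, red), "mtx" (3x3 intrinsics, pixels), "rvec" (rotation vector, rad) and "tvec" (3), from world to camera coordinates, as OpenCV has them; the wrist camera has in their place "mount" (4x4, takes a point from camera to tool coordinates, whose origin is the TCP and whose axes are the flange's). Camera axes: x right, y down, z forward; pixel columns grow to the right and rows downward; lengths in m; the calibration is good to about 2 mm. A picture is of the moment at which its call begins: read the wrist's pose just before it. There is no depth.
- r.job_done(): hands the job in; it is judged then, once.
The state is a dict: "time": time; "qpos": joint angles; "joint_vel": joint speeds; "effort": joint torques, N m; "ee_pos": TCP position; "tcp_rot": TCP orientation; "wrist_force": force on the tool from outside, world axes, zero at the start; "ft_torque": the same for the moment, N m; "finger_gap": finger opening in m; "grip_force": force on a finger pad.
Only numpy, scipy, OpenCV 4.12 (cv2) and the standard library are available. Lean on these libraries where they do the work, as an engineer would, in place of code of your own. Each camera call takes 0.05 s, during which the arm holds its last target. There are 200 camera calls.

TASK

The front edge of the drying board with the painted charms hangs low. Put the loose wooden wedge flat on the table, thin end under the middle of that front edge and pointing straight in, and push it in until the board sits level up against the two lips at its front corners and the wedge is snug under it (carrying clearly more than the board's own weight), but push gently, without forcing it. Raise the board with the wedge only, do not touch the board, and leave the other things on the table where they are.

Things in the scene. Friction and masses are not known exactly. Their poses are not given: they have to be found in the camera images.
- wedge: Loose waxed pale-wood wedge, 180 mm long, 40 wide, flat underside, sloping top: 4 mm thick at the thin end (toe), 44 at the heel, an even taper of 1 in 4.5; 110 g. Origin: centre of its underside (z = 0 on the table). +x points to the toe, z up. It starts flat, left or right on the table, toe turned up to 0.5 rad from +x; the block lies on the other side.
- wedge_toe (a point): Middle of the lower edge of the wedge's thin end: 90 mm along the wedge's +x from its origin.
- wedge_grip (a point): Good grip point between the wedge's upright sides (40 mm apart), 68 mm from its origin towards the heel (22 mm from the heel face) and 20 mm above its underside; close the fingers across the wedge's y. The flat heel face (40 x 44 mm) can also be pushed with the fingertips, which keeps the toe from being pressed into the table by a tipping grip.
- stand: Fixed wooden stand of the drying board, turned up to 0.2 rad. Origin: on the table right below the middle of the board's front edge. +x points from that edge in under the board to its hinge: the way to push. Front posts at y = -160 and +160 mm, 58 mm high; between them bare table. Steel lips on the posts overlap the board's front corners and stop it when level.
- board: Plywood board with 15 charms, 240 mm deep, 294 wide, 12 thick, 0.32 to 0.5 kg, hinged to the stand at its far edge. Origin: middle of its front edge, mid-thickness; +x to the hinge; z is its normal: tilt 0.075 rad (front low) at the start, 0 when level, no more. Level, its underside is 34 mm and its charms 52 mm above the table. The wedge must not press on it with more than 22 N.
- bar_below (a point): Point of the stand on the table, 8 mm in from the front edge, below a 10 mm round steel bar that runs along under the board's front edge and rests on the wedge. The bar is set by screws, differently each time, and not measured: its underside is 24 to 30 mm above the table when level, 6 to 12 at the start. So the toe must go about 98 to 127 mm past the front edge: feel for it.
- board_edge (a point): Middle of the board's upper front edge: 28 mm above the table at the start, 46 when level. Pushing the wedge along takes about 2 to 6 N while the board rises; at the lips the push rises steeply, over 10 N per mm. A steady push of 14 to 18 N is snug, and the wedge then stays by friction when let go; 24 N or more may break the 22 N limit.
- block: Bystander, leave alone: plain rectangular pale-wood block, 170 x 40 x 26 mm, no taper. Origin: centre of its underside.
- cup: Bystander, leave alone: white ceramic water cup, 70 mm across, 75 mm high. Origin: centre of its underside.
- jar: Bystander, leave alone: small glass jar with white cap, 56 mm across, 60 mm high. Origin: centre of its underside.
- brush: Bystander, leave alone: broad flat brush with red handle, about 200 mm long, lying along x. Origin: centre of its underside.
There are look-alikes about, which are no part of the job. What is shaped like the wedge but grey, purple or turquoise is not meant.

How it is judged:
By the outcome, as a careful person would: the job done as asked, in the order asked, and still so for the second after the job is handed in, with the robot touching nothing.
It also fails if it takes over 72 s, if anything falls off the work surface, if the arm or the gripper's body presses on something with over 40 N, if the wrist force passes 120 N, or if a joint passes its speed limit or range.

## Working session

There is one attempt and no reset: what is moved stays moved. The work goes in short steps, Python scripts to look and compute and a shell command to move; the robot and the scene stay as the last step left them, time stands still between calls to the robot, and variables do not carry over. Pictures are saved under pics/ and viewed, at most 10 in all, crops included, and the job is handed in when it is done.

```bash
mkdir -p pics; ls; python3 - <<'E'
from rig import r,eyes
import cv2,pickle
print(r.observe())
d={}
for n in("scene","top"):
    s=eyes.snapshot(n);d[n]=s;cv2.imwrite(f"pics/{n}0.png",s["frame"]);print(n,s["mtx"],s["rvec"],s["tvec"])
pickle.dump(d,open("d0.pkl","wb"))
E
```

```text
pics
{'time': 0.0, 'qpos': array([ 1.14598334e+00,  1.26392946e-01, -4.06187258e-02,  1.40540743e+00,
       -5.87842077e-08,  1.57080853e+00]), 'joint_vel': array([ 0.00111068, -0.00075194,  0.0008371 , -0.00052909, -0.00088994,
       -0.00059017]), 'effort': array([ 7.60273215e-04, -4.35917115e+01,  3.52922344e+01,  1.72989297e-02,
       -6.97625842e-05, -4.43773146e-06]), 'ee_pos': array([0.21620792, 0.47795765, 0.23051678]), 'tcp_rot': array([-3.13996988e+00,  7.85870045e-08,  2.71676746e+00]), 'wrist_force': array([ 0.52078288, -0.91544019, -0.41779689]), 'ft_torque': array([-0.01152801, -0.02436491, -0.00804462]), 'grip_force': 0.0, 'finger_gap': 0.08514730092877355}
scene [[482.37812802   0.         323.69140307]
 [  0.         482.37812802 233.94937425]
 [  0.           0.           1.        ]] [ 1.66817535  1.69141898 -0.80155707] [ 0.11759052 -0.27591251  1.55068567]
top [[516.36120994   0.         315.73949528]
 [  0.         516.36120994 235.88836683]
 [  0.           0.           1.        ]] [ 2.17514586 -2.15177646  0.12365709] [-0.12089776  0.53786506  1.37878568]
```

View pics/top0.png

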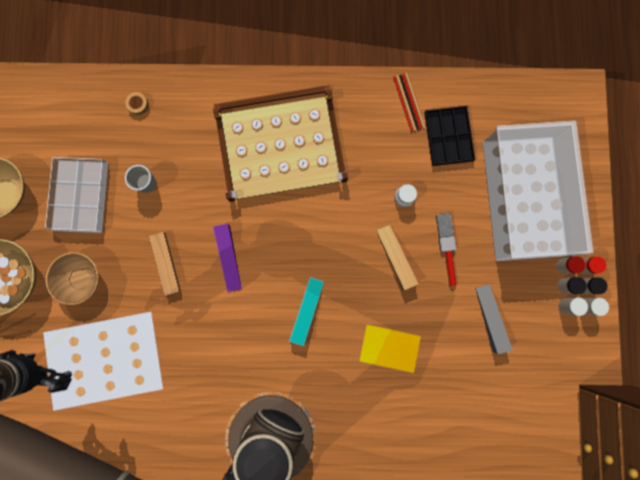

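View pics/scene0.png

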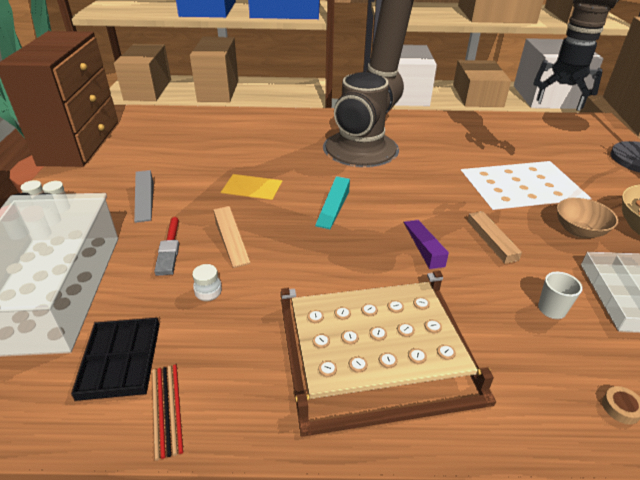

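The top view shows two pale-wood candidates: A at top (397,258) / scene (231,236), and B at top (165,264) / scene (495,237). The purple (228,257), turquoise (307,312) and grey (493,320) wedge shapes are ruled out by colour. The board's front edge runs between the posts at about (232,195) and (343,177). The cup is at (139,179), the jar at (405,195) and the brush at (448,250). One close crop should settle A against B.

```bash
python3 - <<'E'
import pickle,cv2,numpy as np
d=pickle.load(open("d0.pkl","rb"))
def c(n,u,v,w=50):
    return cv2.resize(d[n]["frame"][v-37:v+38,u-w:u+w],(400,300),interpolation=cv2.INTER_CUBIC)
cv2.imwrite("pics/crop1.png",np.vstack([np.hstack([c("scene",231,236),c("scene",495,237)]),np.hstack([c("top",397,258),c("top",165,264)])]))
E
```

```text
(no output)
```

View pics/crop1.png

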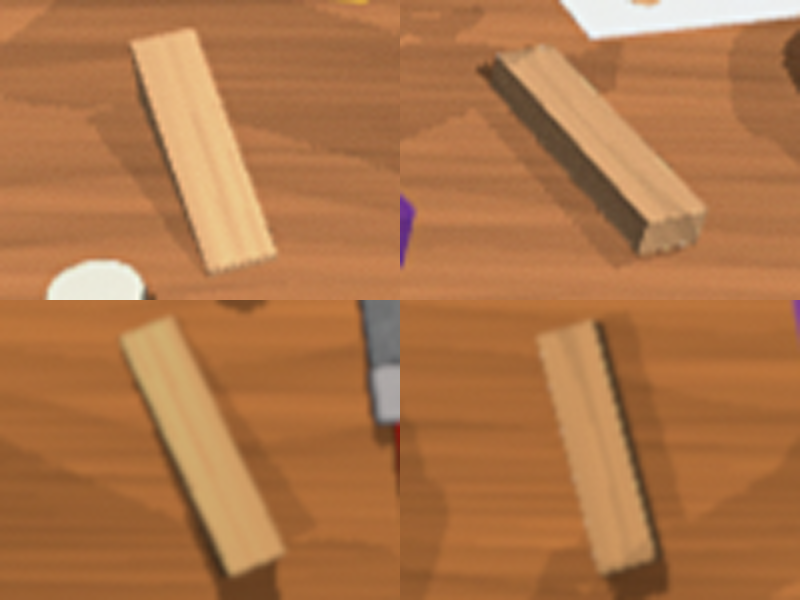

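A tapers: its toe is at the far end (top-view upper left) and its heel faces the robot, so A is the wedge. B has a constant-height end face, so it is the block. Next I'll measure corners by triangulating from both views.

```bash
cat > h.py <<'E'
import cv2,numpy as np
def quad(img,roi,lo,hi):
    x0,y0,x1,y1=roi
    m=cv2.inRange(cv2.cvtColor(img[y0:y1,x0:x1],cv2.COLOR_BGR2HSV),lo,hi)
    m=cv2.morphologyEx(m,cv2.MORPH_CLOSE,np.ones((5,5)))
    cs,_=cv2.findContours(m,cv2.RETR_EXTERNAL,cv2.CHAIN_APPROX_NONE)
    c=max(cs,key=cv2.contourArea); h=cv2.convexHull(c)
    q=cv2.approxPolyN(h,4).reshape(-1,2) if hasattr(cv2,"approxPolyN") else cv2.approxPolyDP(h,.03*cv2.arcLength(h,True),True).reshape(-1,2)
    return q+[x0,y0],cv2.contourArea(c)
def P(s): return np.hstack([cv2.Rodrigues(s["rvec"])[0],np.reshape(s["tvec"],(3,1))])
def norm(s,p): return cv2.undistortPoints(np.float64(p).reshape(-1,1,2),s["mtx"],None).reshape(-1,2)
def tri(a,pa,b,pb):
    X=cv2.triangulatePoints(P(a),P(b),norm(a,pa).T,norm(b,pb).T); return (X[:3]/X[3]).T
def plane(s,p,z):
    Rt=P(s);R=Rt[:,:3];c=-R.T@Rt[:,3]
    d=np.c_[norm(s,p),np.ones(len(norm(s,p)))]@R
    z=np.broadcast_to(z,len(d)); return c+d*((z-c[2])/d[:,2])[:,None]
E
python3 - <<'E'
from h import *
import pickle
d=pickle.load(open("d0.pkl","rb"));t=d["top"];s=d["scene"]
for n,(u,v) in {"top":(397,258),"scene":(231,236)}.items():
    hsv=cv2.cvtColor(d[n]["frame"],cv2.COLOR_BGR2HSV)
    print(n,"wedge",hsv[v,u],"table",hsv[v,u+35],hsv[v,u-35])
for n,(u,v) in {"top":(285,150),"scene":(355,325)}.items():
    print(n,"board",cv2.cvtColor(d[n]["frame"],cv2.COLOR_BGR2HSV)[v,u-2:u+3].tolist())
np.set_printoptions(precision=4,suppress=True)
for nm,rt,rs,lo,hi in (("wedge",(370,215,425,300),(205,195,260,275),(10,60,150),(30,150,255)),("board",(205,85,360,205),(275,270,490,400),(15,40,120),(35,160,255))):
    for n,rr in(("top",rt),("scene",rs)):
        q,a=quad(d[n]["frame"],rr,lo,hi);print(nm,n,q.tolist(),a)
        print(plane(d[n],q,.02).tolist())
E
```

```text
top wedge [ 16 131 209] table [ 13 173 161] [ 13 173 164]
scene wedge [ 16 111 232] table [ 13 151 155] [ 13 151 183]
top board [[19, 117, 177], [19, 116, 198], [19, 115, 206], [19, 114, 208], [19, 114, 208]]
scene board [[19, 103, 228], [19, 101, 228], [19, 101, 228], [19, 101, 228], [19, 101, 228]]
wedge top [[419, 284], [404, 290], [376, 230], [390, 224]] 926.0
[[0.41160527130674635, -0.39756028547275074, 0.020000000000000018], [0.3949206403218282, -0.3565815317464498, 0.020000000000000018], [0.5584726043003229, -0.2808653162511538, 0.020000000000000018], [0.5755709895543937, -0.3195219024374164, 0.020000000000000018]]
wedge scene [[259, 195], [259, 274], [205, 274], [205, 195]] 4064.0
[[0.3088064874531904, -0.2896737432295905, 0.020000000000000018], [0.6171278274443559, -0.2553673006436438, 0.020000000000000018], [0.619830704846801, -0.3726117706547135, 0.020000000000000018], [0.3130973864131408, -0.4336095044417846, 0.020000000000000018]]
board top [[341, 182], [235, 200], [220, 112], [325, 95]] 9187.5
[[0.692058396158266, -0.18377064517136174, 0.020000000000000018], [0.6380031188985783, 0.10973213741742575, 0.020000000000000018], [0.8898002214064319, 0.15927883615179084, 0.020000000000000018], [0.9430659928548782, -0.1370534056273176, 0.020000000000000018]]
board scene [[482, 374], [307, 401], [291, 297], [428, 281]] 15412.5
[[0.8670587163963646, 0.16955541766613103, 0.020000000000000018], [0.9260063538645114, -0.14026924224387494, 0.020000000000000018], [0.6849623889434504, -0.1814855091723662, 0.020000000000000018], [0.6307551511550417, 0.11186128378891393, 0.020000000000000018]]
```

```bash
python3 - <<'E'
from h import *
import pickle
np.set_printoptions(precision=4,suppress=True)
d=pickle.load(open("d0.pkl","rb"));t=d["top"];s=d["scene"]
qs,a=quad(s["frame"],(205,195,260,275),(10,60,190),(30,135,255));print(qs.tolist(),a)
qt=np.array([[376,230],[390,224],[419,284],[404,290]])  # toeL toeR heelR heelL
import sys
# order scene: toe = larger v; world left(+y) = right in scene
o=qs[np.argsort(qs[:,1])]; heel=o[:2][np.argsort(-o[:2,0])];toe=o[2:][np.argsort(-o[2:,0])]
qs=np.array([toe[0],toe[1],heel[1],heel[0]])
W=tri(t,qt,s,qs);print("wedge toeL toeR heelR heelL\n",W)
B=tri(t,[[235,200],[341,182],[325,95],[220,112]],s,[[428,281],[291,297],[307,401],[482,374]]);print("board FL FR\n",B)
L=tri(t,[[231,194],[343,176]],s,[[436,277],[288,292]]);print("lips\n",L)
toe=W[:2].mean(0);heel=W[2:].mean(0)
print("len",np.linalg.norm((toe-heel)),"yaw",np.arctan2(*(toe-heel)[[1,0]]),"grip",heel+(toe-heel)/np.linalg.norm(toe-heel)*.022)
f=(B[0]-B[1]);print("stand yaw",np.arctan2(f[1],f[0])-np.pi/2,"mid",(B[0]+B[1])/2,np.linalg.norm(f), (L[0]+L[1])/2,np.arctan2(*(L[0]-L[1])[[1,0]])-np.pi/2,np.linalg.norm(L[0]-L[1]))
E
```

```text
[[251, 264], [233, 267], [213, 209], [229, 205]] 980.0
wedge toeL toeR heelR heelL
 [[ 0.5611 -0.2824 -0.0015]
 [ 0.5777 -0.3209  0.0035]
 [ 0.4109 -0.3918  0.0446]
 [ 0.3947 -0.3529  0.046 ]]
board FL FR
 [[ 0.637   0.1094  0.0259]
 [ 0.6907 -0.1822  0.026 ]
 [ 0.9365 -0.1383  0.0365]
 [ 0.8827  0.158   0.0414]]
lips
 [[ 0.6494  0.1188  0.0496]
 [ 0.7018 -0.1866  0.0515]]
len 0.18632222529704623 yaw 0.40124474643673536 grip [ 0.4225 -0.364   0.0401]
stand yaw 0.1820820724556147 mid [ 0.6639 -0.0364  0.0259] 0.2965021935656716 [ 0.6756 -0.0339  0.0505] 0.169763234615121 0.30985597517987856
```

A matches the wedge: toe height 1 mm, heel height 45 mm, length 186 mm, yaw 0.40. The stand measures yaw ~0.18 with its front edge middle at (0.664, -0.036), and 26 mm front-edge height, which fits the 28 mm in the text. Now I'll move above the wedge grip, turning −47.3°.

```bash
python3 -m creep '{"motion": [[[8.5,-53.5,-68.2,8,-47.3],[8.5,-53.5,-68.2,8,-47.3],[8.5,-53.5,-68.2,8,-47.3],[8.5,-53.5,-68.2,8,-47.3],[8.5,-53.5,-68.2,8,-47.3],[8.5,-53.5,-68.2,8,-47.3],[8.5,-53.5,-68.2,8,-47.3],[8.5,-53.5,-68.2,8,-47.3],[8.5,-53.5,-68.2,8,-47.3],[8.5,-53.5,-68.2,8,-47.3],[8.5,-53.5,-68.2,8,-47.3],[8.5,-53.5,-68.2,8,-47.3],[8.5,-53.5,-68.2,8,-47.3],[8.5,-53.5,-68.2,8,-47.3],[8.5,-53.5,-68.2,8,-47.3],[8.5,-53.5,-68.2,8,-47.3],[8.5,-53.5,-68.2,8,-47.3],[8.5,-53.5,-68.2,8,-47.3],[8.5,-53.5,-68.2,8,-47.3],[8.5,-53.5,-68.2,8,-47.3]]]}' 60
python3 - <<'E'
from rig import r,eyes
import cv2,pickle
o=r.observe();w=eyes.snapshot("wrist");print(o["ee_pos"],o["tcp_rot"],o["qpos"],o["time"]);print(w["mtx"],w["mount"])
pickle.dump((o,w),open("w1.pkl","wb"));cv2.imwrite("pics/w1.png",w["frame"])
E
```

```text
time: 2.1
ee_pos: [0.4222, -0.364, 0.15]
tcp_rot: [3.139, -0.001, -2.742]
wrist_force: [-0.5, 0.5, -0.4]
finger_gap: 0.0851
grip_force: 0.0
[ 0.4221781  -0.36397683  0.15000269] [ 3.13907694e+00 -1.03012011e-03 -2.74246264e+00] [-7.11602983e-01  2.00400807e-01 -1.28933540e-01  1.24417350e+00
  1.93979960e-04 -1.11073196e+00] 2.1
[[379.66961895   0.         319.81546091]
 [  0.         379.66961895 237.56080239]
 [  0.           0.           1.        ]] [[ 2.65141055e-04 -9.54656324e-01 -2.97709983e-01  7.51230560e-02]
 [ 9.99999688e-01  4.74550800e-04 -6.31124118e-04  5.73867946e-04]
 [ 7.43785141e-04 -2.97709722e-01  9.54656152e-01 -1.41937037e-01]
 [ 0.00000000e+00  0.00000000e+00  0.00000000e+00  1.00000000e+00]]
```

View pics/w1.png

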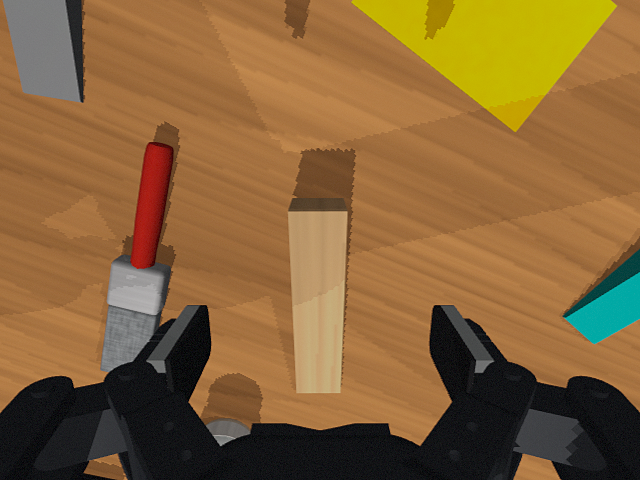

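The wrist view shows the wedge between the fingers. Its heel top edge runs (289,211)–(347,210), with the dark heel face above it, and its toe runs (297,392)–(341,392). The brush is off to the left and the fingers are clear of it.

```bash
cat >> h.py <<'E'
from scipy.spatial.transform import Rotation as Ro
def wr(o,w):
    T=np.eye(4);T[:3,:3]=Ro.from_euler("xyz",o["tcp_rot"]).as_matrix();T[:3,3]=o["ee_pos"]
    C=np.linalg.inv(T@w["mount"]);return dict(mtx=w["mtx"],rvec=cv2.Rodrigues(C[:3,:3])[0],tvec=C[:3,3])
E
python3 - <<'E'
from h import *
import pickle
np.set_printoptions(precision=4,suppress=True)
o,w=pickle.load(open("w1.pkl","rb"));s=wr(o,w)
X=plane(s,[[297,392],[341,392],[347,210.5],[289,210.5]],[.004,.004,.044,.044]);print(X)
t=X[:2].mean(0);h=X[2:].mean(0);e=t-h;y=np.arctan2(e[1],e[0])
print("len",np.hypot(*e[:2]),"yaw",y,"w",np.linalg.norm(X[0]-X[1]),np.linalg.norm(X[2]-X[3]))
g=h+.022*e/np.linalg.norm(e);R=Ro.from_euler("xyz",o["tcp_rot"]).as_matrix();print("grip",g,"tool d",R.T@(g-o["ee_pos"])*100,"turn deg",np.degrees(o["tcp_rot"][2]+np.pi-y))
d=pickle.load(open("d0.pkl","rb"))["top"]
print("heel tri h",tri(s,[[347,210.5],[289,210.5],[297,392],[341,392]],d,[[419,284],[404,290],[376,230],[390,224]]))
E
```

```text
[[ 0.5788 -0.3196  0.004 ]
 [ 0.5633 -0.2827  0.004 ]
 [ 0.3993 -0.3532  0.044 ]
 [ 0.4144 -0.3889  0.044 ]]
len 0.17844943950271883 yaw 0.40244246583948445 w 0.04000938651191929 0.03881502270799107
grip [ 0.4266 -0.3626  0.0392] tool d [-0.4705 -0.0748 11.0808] turn deg -0.18978960386557275
heel tri h [[ 0.397  -0.3711  0.1231]
 [ 0.4078 -0.3731  0.0171]
 [ 0.572  -0.3012 -0.0019]
 [ 0.5619 -0.3043  0.0259]]
```

The length (178 mm) and width (39–40 mm) check out, so I'll descend and grip.

```bash
python3 -m creep '{"motion": [[[8.5,-0.5,-0.1,4,0],[8.5,-0.5,-0.1,8,0],[8.5,-0.5,-0.1,11,0],[8.5,-0.5,-0.1,13,0],[8.5,-0.5,-0.1,14.3,0],[8.5,-0.5,-0.1,14.3,0],[3,-0.5,-0.1,14.3,0],[3,-0.5,-0.1,14.3,0],[3,-0.5,-0.1,14.3,0],[3,-0.5,-0.1,14.3,0],[3,-0.5,-0.1,14.3,0],[3,-0.5,-0.1,14.3,0],[3,-0.5,-0.1,14.3,0],[3,-0.5,-0.1,14.3,0]]]}' 60
```

```text
time: 3.55
ee_pos: [0.4285, -0.3632, 0.0097]
tcp_rot: [-3.14, 0.001, -2.741]
wrist_force: [0.0, -0.4, 6.9]
finger_gap: 0.0394
grip_force: 61.4
```

```bash
python3 -m creep '{"motion": [[[3,0,0,-2,0],[3,0,0,-4,0],[3,-2,3,-4,3],[3,-5,7,-4,6],[3,-8,11.5,-4,9],[3,-11,15.7,-4,12.7],[3,-14,20,-4,12.7],[3,-16,23,-4,12.7],[3,-17.3,24.7,-4,12.7],[3,-17.3,24.7,-4,12.7],[3,-17.3,24.7,-4,12.7]]]}'
python3 - <<'E'
from rig import r,eyes
import cv2,pickle,numpy as np
o=r.observe();d={n:eyes.snapshot(n) for n in("scene","top","wrist")};d["o"]=o;pickle.dump(d,open("d2.pkl","wb"))
print(o["ee_pos"],o["tcp_rot"])
c=lambda n,x,y:cv2.resize(d[n]["frame"][y:y+150,x:x+200],(800,600),interpolation=cv2.INTER_CUBIC)
cv2.imwrite("pics/t2.png",c("top",200,150));cv2.imwrite("pics/w2.png",c("scene",270,180))
E
```

```text
time: 4.65
ee_pos: [0.4906, -0.0675, 0.0483]
tcp_rot: [-3.141, -0.0, -2.961]
wrist_force: [-0.3, -0.3, -1.2]
finger_gap: 0.0391
grip_force: 60.8
[ 0.4905562  -0.06751749  0.04828083] [-3.14117516e+00 -3.69544649e-04 -2.96135993e+00]
```

View pics/t2.png

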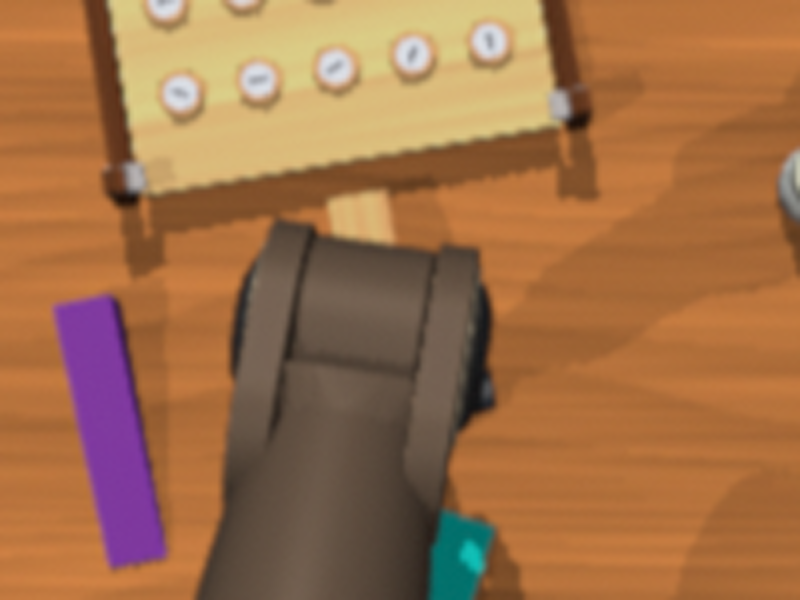

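View pics/w2.png

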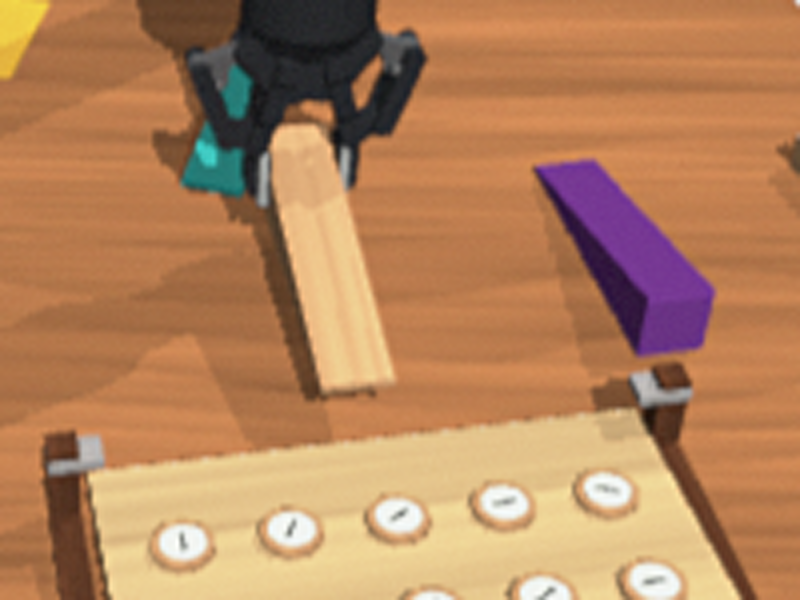

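The top crop shows the toe edge at about (327,199)–(387,190) in crop pixels, with the board's front edge (152,195)–(560,125) just ahead of it. The scene crop shows the toe at (320,391)–(395,380) and the board corners at (90,472) and (640,407). The wedge is held level, roughly centred and aligned.

```bash
python3 - <<'E'
from h import *
import pickle
np.set_printoptions(precision=4,suppress=True)
d=pickle.load(open("d2.pkl","rb"));t=d["top"];s=d["scene"]
ct=lambda p:np.array(p)/4+[200,150]-.375
cs=lambda p:np.array(p)/4+[270,180]-.375
T=tri(t,ct([[327,199],[387,190]]),s,cs([[395,380],[320,391]]));print("toe L R\n",T)
B=tri(t,ct([[150,196],[562,125]]),s,cs([[640,407],[90,472]]));print("board L R\n",B)
Pp=tri(t,ct([[124,166],[578,90]]),s,cs([[671,374],[61,439]]));print("post tops\n",Pp)
# board side rails -> stand yaw by hinge corners d0
F=B.mean(0);f=B[0]-B[1];ys=np.arctan2(f[1],f[0])-np.pi/2;f2=Pp[0]-Pp[1];print("yaw",ys,np.arctan2(f2[1],f2[0])-np.pi/2,"mid",F,Pp.mean(0),np.linalg.norm(f),np.linalg.norm(f2))
# toe, wedge yaw from scene heel+gripper
e=T[0]-T[1];print("toe yaw",np.arctan2(e[1],e[0])-np.pi/2,"tool yaw",d["o"]["tcp_rot"][2]+np.pi)
ee=d["o"]["ee_pos"];tm=T.mean(0);print("grip->toe yaw",np.arctan2(*(tm-ee)[[1,0]]))
for ym in(.176,.182):
    u=np.array([np.cos(ym),np.sin(ym)]);n=np.array([-u[1],u[0]])
    for m in(F,Pp.mean(0)): print(ym,"toe rel",(tm-m)[:2]@u,(tm-m)[:2]@n,"tcp rel",(ee-m)[:2]@u,(ee-m)[:2]@n)
E
```

```text
toe L R
 [[ 0.6371 -0.0198  0.042 ]
 [ 0.6442 -0.0602  0.0399]]
board L R
 [[ 0.6411  0.1075  0.0285]
 [ 0.6936 -0.1797  0.0272]]
post tops
 [[ 0.6543  0.1178  0.0652]
 [ 0.7091 -0.1904  0.0661]]
yaw 0.18057075142639367 0.17607177628181803 mid [ 0.6674 -0.0361  0.0279] [ 0.6817 -0.0363  0.0656] 0.29197256529224347 0.31303266535448215
toe yaw 0.1739743044261408 tool yaw 0.18023272284545744
grip->toe yaw 0.1814119762520949
0.176 toe rel -0.026949735354582713 0.0008689624642570021 tcp rel -0.17957216702110504 4.2965424181879684e-05
0.176 toe rel -0.041043764571180995 0.0035363646769094063 tcp rel -0.19366619623770331 0.0027103676368342823
0.182 toe rel -0.026944036517298667 0.0010306442649183397 tcp rel -0.1795686769407972 0.0011203911883468204
0.182 toe rel -0.04102180772488252 0.003782562132390407 tcp rel -0.19364644814838106 0.0038723090558188886
```

The alignment is good: lateral error ~1 mm, yaw error <0.01. I'll lower it, advance 2.7 cm, set it on the table and release just wide enough.

```bash
python3 -m creep '{"motion": [[[3,0,-0.1,2,0],[3,0,-0.1,3.3,0],[3,0,-0.1,3.6,0],[3,-1,-0.1,3.6,0],[3,-2,-0.1,3.6,0],[3,-2.7,-0.1,3.6,0],[3,-2.7,-0.1,3.8,0],[3,-2.7,-0.1,3.9,0],[3,-2.7,-0.1,3.9,0]]]}'
python3 -m creep '{"motion": [[[4.5,0,0,0,0],[5.5,0,0,0,0],[5.5,0,0,0,0],[5.5,0,0,0,0],[5.5,0,0,0,0],[5.5,0,0,0,0]]]}'
```

```text
time: 5.7
ee_pos: [0.5179, -0.0637, 0.0097]
tcp_rot: [-3.141, 0.001, -2.962]
wrist_force: [1.1, -0.2, 1.6]
finger_gap: 0.0389
grip_force: 60.9
time: 6.3
ee_pos: [0.5173, -0.0638, 0.0093]
tcp_rot: [3.142, -0.0, -2.963]
wrist_force: [-0.0, 0.3, -0.1]
finger_gap: 0.0549
grip_force: 0.0
```

```bash
python3 -m creep '{"motion": [[[5.5,1.5,0,0,0],[5.5,3,0,0,0],[5.5,4.5,0,0,0],[5.5,4.6,0,0,0],[1,4.6,0,0,0],[1,4.6,0,0,0],[1,4.6,0,0,0],[1,4.6,0,0,0],[1,4.6,0,0,0],[1,4.6,0,0,0],[1,4.6,0,0,0],[1,4.6,0,0,0]]]}'
python3 - <<'E'
from rig import r,eyes
import cv2,pickle,numpy as np
o=r.observe();d={n:eyes.snapshot(n) for n in("scene","top","wrist")};d["o"]=o;pickle.dump(d,open("d3.pkl","wb"))
print(o["wrist_force"])
a=cv2.resize(d["scene"]["frame"][180:330,270:470],(400,300),interpolation=cv2.INTER_CUBIC)
b=cv2.resize(d["wrist"]["frame"],(400,300));cv2.imwrite("pics/c3.png",np.hstack([a,b]))
E
```

```text
time: 7.5
ee_pos: [0.4722, -0.072, 0.0093]
tcp_rot: [3.142, -0.0, -2.962]
wrist_force: [0.3, -0.0, 0.4]
finger_gap: 0.0105
grip_force: 0.0
[ 0.25534197 -0.04171931  0.37711243]
```

View pics/c3.png

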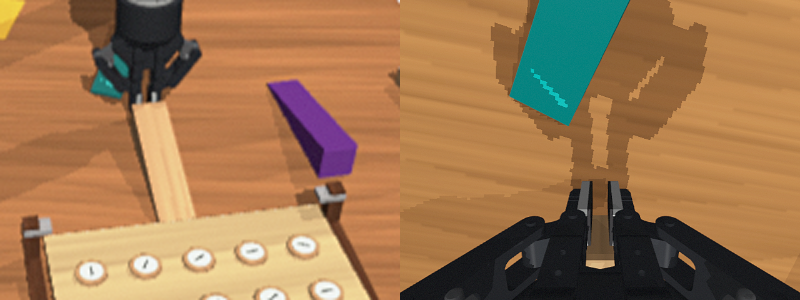

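The wedge lies flat with its toe at the board edge, and the narrow fingers sit centred behind the heel, clear of the turquoise piece. I'll push gently on the heel.

```bash
python3 -m creep '{"motion": [[[1,-0.6,0,0,0],[1,-1,0,0,0],[1,-1.4,0,0,0],[1,-2,0,0,0],[1,-2.6,0,0,0],[1,-3.2,0,0,0],[1,-3.8,0,0,0],[1,-4.4,0,0,0],[1,-5,0,0,0],[1,-5.6,0,0,0],[1,-6.2,0,0,0],[1,-6.8,0,0,0]]]}'
python3 - <<'E'
from rig import r,eyes
import cv2,pickle,numpy as np
o=r.observe();d={n:eyes.snapshot(n) for n in("scene","top")};pickle.dump(d,open("d4.pkl","wb"))
a=cv2.resize(d["scene"]["frame"][180:330,270:470],(400,300),interpolation=cv2.INTER_CUBIC)
b=cv2.resize(d["top"]["frame"][120:270,200:400],(400,300),interpolation=cv2.INTER_CUBIC);cv2.imwrite("pics/c4.png",np.hstack([a,b]))
E
```

```text
time: 8.85
ee_pos: [0.5394, -0.0598, 0.0091]
tcp_rot: [3.141, -0.0, -2.963]
wrist_force: [-4.7, -0.5, 0.5]
finger_gap: 0.0099
grip_force: 1.9
```

View pics/c4.png

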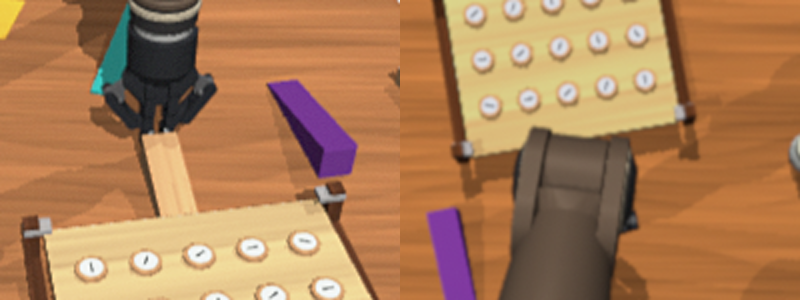

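The wedge is sliding straight in at ~4.7 N and the board is rising. I'll continue slowly.

```bash
python3 -m creep '{"motion": [[[1,-0.5,0,0,0],[1,-1,0,0,0],[1,-1.4,0,0,0],[1,-1.8,0,0,0],[1,-2.2,0,0,0],[1,-2.6,0,0,0],[1,-2.9,0,0,0],[1,-3.2,0,0,0],[1,-3.4,0,0,0]]]}'
```

```text
time: 9.85
ee_pos: [0.5728, -0.0537, 0.0093]
tcp_rot: [3.142, 0.0, -2.962]
wrist_force: [-3.9, -0.1, 0.6]
finger_gap: 0.0101
grip_force: 1.8
```

```bash
python3 -m creep '{"motion": [[[1,-0.15,0,0,0],[1,-0.3,0,0,0],[1,-0.4,0,0,0]]]}'
```

```text
time: 10.15
ee_pos: [0.5765, -0.0531, 0.0093]
tcp_rot: [3.142, -0.0, -2.963]
wrist_force: [-3.7, -0.8, -0.1]
finger_gap: 0.0097
grip_force: 1.7
```

```bash
python3 - <<'E'
from h import *
from rig import r,eyes
import pickle
np.set_printoptions(precision=4,suppress=True)
t=eyes.snapshot("top");s=eyes.snapshot("scene");pickle.dump((t,s),open("d5.pkl","wb"))
b=cv2.resize(s["frame"][270:310,280:440],(800,200),interpolation=cv2.INTER_CUBIC)
d0=pickle.load(open("d0.pkl","rb"))["scene"]["frame"][270:310,280:440]
cv2.imwrite("pics/c5.png",np.vstack([cv2.resize(d0,(800,200),interpolation=cv2.INTER_CUBIC),b]))
E
```

```text
(no output)
```

View pics/c5.png

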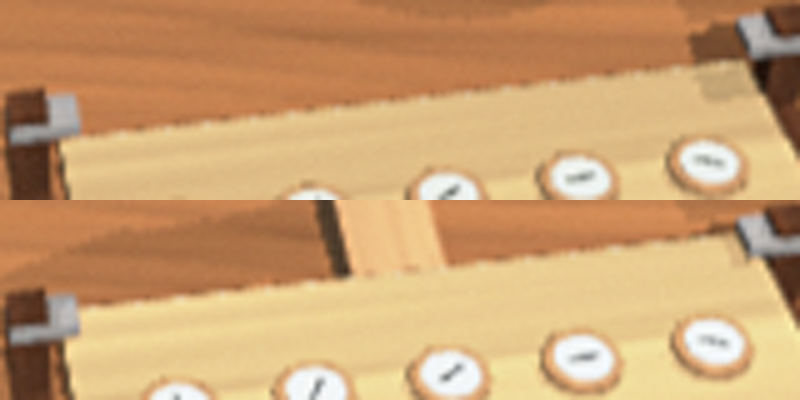

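The edge has risen ~5.8 px (~18 mm) and nearly meets the lips, with the wedge entering mid-edge. I'll creep in ~1 mm at a time from here.

```bash
python3 -m creep '{"motion": [[[1,-0.05,0,0,0],[1,-0.1,0,0,0],[1,-0.1,0,0,0]]]}'
```

```text
time: 10.55
ee_pos: [0.5774, -0.0529, 0.0093]
tcp_rot: [3.142, -0.0, -2.963]
wrist_force: [-2.7, -0.7, -0.5]
finger_gap: 0.0099
grip_force: 1.7
```

```bash
python3 -m creep '{"motion": [[[1,-0.05,0,0,0],[1,-0.1,0,0,0],[1,-0.12,0,0,0]]]}'
```

```text
time: 10.85
ee_pos: [0.5787, -0.0527, 0.0093]
tcp_rot: [-3.142, -0.0, -2.962]
wrist_force: [-3.6, -0.4, 0.2]
finger_gap: 0.0099
grip_force: 1.8
```

```bash
python3 -m creep '{"motion": [[[1,-0.05,0,0,0],[1,-0.1,0,0,0],[1,-0.12,0,0,0]]]}'
```

```text
time: 11.15
ee_pos: [0.5799, -0.0525, 0.0093]
tcp_rot: [-3.142, 0.0, -2.963]
wrist_force: [-3.4, -0.7, 0.5]
finger_gap: 0.0104
grip_force: 1.8
```

```bash
python3 -m creep '{"motion": [[[1,-0.05,0,0,0],[1,-0.1,0,0,0],[1,-0.12,0,0,0]]]}'
```

```text
time: 11.45
ee_pos: [0.581, -0.0523, 0.0093]
tcp_rot: [3.142, 0.0, -2.962]
wrist_force: [-3.3, -0.5, 0.6]
finger_gap: 0.01
grip_force: 1.8
```

```bash
python3 -m creep '{"motion": [[[1,-0.05,0,0,0],[1,-0.1,0,0,0],[1,-0.12,0,0,0]]]}'
```

```text
time: 11.75
ee_pos: [0.5822, -0.0521, 0.0093]
tcp_rot: [3.142, 0.0, -2.963]
wrist_force: [-3.8, -0.3, -0.4]
finger_gap: 0.0099
grip_force: 1.7
```

```bash
python3 -m creep '{"motion": [[[1,-0.05,0,0,0],[1,-0.1,0,0,0],[1,-0.12,0,0,0]]]}'
```

```text
time: 12.05
ee_pos: [0.5834, -0.0518, 0.0093]
tcp_rot: [-3.142, 0.0, -2.963]
wrist_force: [-3.9, -0.6, 0.6]
finger_gap: 0.01
grip_force: 1.7
```

```bash
python3 -m creep '{"motion": [[[1,-0.05,0,0,0],[1,-0.1,0,0,0],[1,-0.12,0,0,0]]]}'
```

```text
time: 12.35
ee_pos: [0.5845, -0.0516, 0.0093]
tcp_rot: [3.142, -0.0, -2.963]
wrist_force: [-3.4, -1.0, -0.5]
finger_gap: 0.0105
grip_force: 2.1
```

```bash
python3 -m creep '{"motion": [[[1,-0.05,0,0,0],[1,-0.1,0,0,0],[1,-0.12,0,0,0]]]}'
```

```text
time: 12.65
ee_pos: [0.5847, -0.0516, 0.0092]
tcp_rot: [-3.142, -0.002, -2.963]
wrist_force: [-7.1, -1.3, 2.5]
finger_gap: 0.01
grip_force: 3.8
```

The force is rising, so the board has reached the lips. I'll use smaller steps.

```bash
python3 -m creep '{"motion": [[[1,-0.03,0,0,0],[1,-0.06,0,0,0],[1,-0.06,0,0,0],[1,-0.06,0,0,0]]]}'
```

```text
time: 13.05
ee_pos: [0.5848, -0.0515, 0.0092]
tcp_rot: [-3.142, -0.003, -2.963]
wrist_force: [-7.9, -1.9, 3.0]
finger_gap: 0.0101
grip_force: 4.4
```

```bash
python3 -m creep '{"motion": [[[1,-0.05,0,0,0],[1,-0.1,0,0,0],[1,-0.1,0,0,0],[1,-0.1,0,0,0]]]}'
```

```text
time: 13.45
ee_pos: [0.585, -0.0515, 0.0092]
tcp_rot: [-3.141, -0.004, -2.963]
wrist_force: [-11.5, -2.4, 6.3]
finger_gap: 0.01
grip_force: 5.9
```

```bash
python3 -m creep '{"motion": [[[1,-0.05,0,0,0],[1,-0.1,0,0,0],[1,-0.1,0,0,0],[1,-0.1,0,0,0],[1,-0.1,0,0,0]]]}'
```

```text
time: 13.95
ee_pos: [0.585, -0.0515, 0.0091]
tcp_rot: [-3.141, -0.006, -2.963]
wrist_force: [-14.9, -2.4, 7.7]
finger_gap: 0.01
grip_force: 7.5
```

```bash
python3 -m creep '{"motion": [[[1,-0.04,0,0,0],[1,-0.04,0,0,0],[1,-0.04,0,0,0],[1,-0.04,0,0,0],[1,-0.04,0,0,0]]]}'
```

```text
time: 14.45
ee_pos: [0.585, -0.0515, 0.0091]
tcp_rot: [-3.141, -0.006, -2.963]
wrist_force: [-15.4, -2.3, 9.4]
finger_gap: 0.0101
grip_force: 8.1
```

That gives ~15.6 N steady, which is snug. Now I'll back straight off, lift clear and check.

```bash
python3 -m creep '{"motion": [[[1,0.3,0,0,0],[1,1,0,0,0],[1,2,0,0,0],[1,4,0,0,0],[1,4,0,-3,0],[1,4,0,-7,0],[1,8,0,-11,0],[1,12,0,-15,0],[1,16,0,-19,0],[1,20,0,-23,0],[1,20,0,-23,0],[1,20,0,-23,0]]]}'
python3 - <<'E'
from rig import r,eyes
import cv2,pickle,numpy as np
d={n:eyes.snapshot(n) for n in("scene","top")};pickle.dump(d,open("d6.pkl","wb"))
a=cv2.resize(d["scene"]["frame"][180:330,270:470],(800,600),interpolation=cv2.INTER_CUBIC)
cv2.imwrite("pics/c6.png",a)
E
```

```text
time: 15.65
ee_pos: [0.3914, -0.087, 0.243]
tcp_rot: [-3.139, 0.007, -2.964]
wrist_force: [1.1, -0.3, -0.7]
finger_gap: 0.0104
grip_force: 0.0
```

View pics/c6.png

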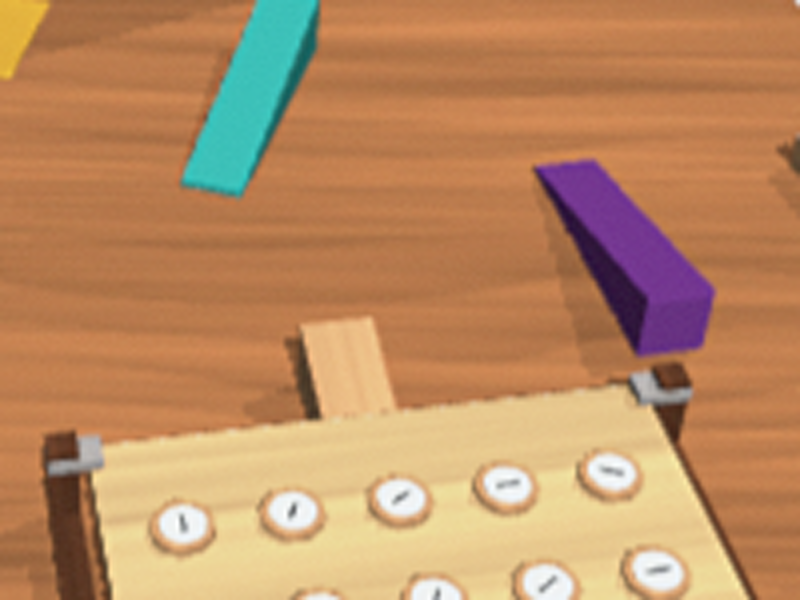

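The board's corners sit up under both lips (crop ~(95,450) and ~(640,388)), and the wedge sticks out mid-edge with its heel top edge at (302,326)–(373,318). One numeric check of the fit, with the other pieces compared against the first picture.

```bash
python3 - <<'E'
from h import *
import pickle
d=pickle.load(open("d6.pkl","rb"));d0=pickle.load(open("d0.pkl","rb"))
c=lambda p:np.array(p)/4+[270,180]-.375
H=plane(d["scene"],c([[302,326],[373,318]]),.044);m=H.mean(0)
u=np.array([np.cos(.179),np.sin(.179)]);n=np.array([-u[1],u[0]])
rel=(m-[.6674,-.0361,0])[:2];f=H[1]-H[0];print("heel along,lat mm",rel@u*1e3,rel@n*1e3,"yaw err",np.arctan2(f[1],f[0])-np.pi/2-.179)
B=plane(d["scene"],c([[100,443],[630,384]]),.046);print("edge at z=46",((B-[.6674,-.0361,0])[:,:2]@u*1e3))
for k,(x0,y0,x1,y1) in dict(block=(140,225,190,305),cup=(120,160,160,200),jar=(390,180,422,215),brush=(432,205,462,290),purple=(210,215,245,300)).items():
    print(k,cv2.absdiff(d["top"]["frame"][y0:y1,x0:x1],d0["top"]["frame"][y0:y1,x0:x1]).mean())
E
```

```text
heel along,lat mm -74.75486718361078 1.34301636434868 yaw err 0.011079535693117981
edge at z=46 [-0.72911951 -0.39135258]
block 7.46025
cup 4.908541666666666
jar 6.109226190476191
brush 6.957254901960784
purple 11.083921568627451
```

```bash
python3 -c "
from rig import r
print(r.job_done())"
```

```text
the job is handed in; nothing more can be done
None
```

The job is handed in: the wedge sits centred and straight under the front edge, toe about 105 mm in, snug at a steady push of about 15.6 N; the board is up against both lips by my camera measurements, and I moved nothing else.

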